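# Slide the board tray into the drying rack

### The job

The circuit board on the aluminium tray has been cleaned and must dry: pick the tray up by its upright handle and slide it into the open front of the drying rack, on the middle one of the three pairs of rails. Push it all the way in to the stop at the back, leave it lying flat on both rails of that pair, and let go.

Things in the scene. Friction and masses are not known exactly. Their poses are not given: they have to be found in the camera images.
- tray_handle (a point): Centre of the tray's upright handle: a black bar 12 mm thick (tray x), 52 mm long (tray y), 20 mm high, on two posts. Grasp it from above across the 12 mm. It is 58 mm above the plate's underside, at tray x = -42 mm. Axes are the tray's: x from the handle to the far edge, which enters the rack first; z up.
- tray_plate (a point): Centre of the underside of the loose aluminium tray, axes as tray_handle. The plate is 130 mm (x) by 140 mm (y), 4 mm thick, with a rim up to 9 mm; a green circuit board is fixed on its rear half (top about 15 mm above the underside). About 0.25 kg in all. It starts flat on the bench.
- rails_middle (a point): Where tray_plate belongs: centre of the rack's middle pair of rails, level with their upper faces. x points into the rack, from the open front to the back, y across, z up. The rails run from x = -71 to +69 mm; the bottom pair is 50 mm lower, the top pair 50 mm higher. Back stop bars at x = +68 mm, 3 mm behind the far edge of a tray centred here.
- rack: Fixed drying rack, an open frame of aluminium posts on a grey base, 166 x 216 mm, open at front and top, 148 mm high; its height on the bench varies. Axes as rails_middle, which is 80 mm above this origin. Rails: steel angles 5 mm thick, 104 mm clear between left and right (the handle passes there); guides 166 mm apart, 15 mm high, so the tray has 13 mm of room each side.
There are look-alikes about, which are no part of the job. There is more than one size of the part that bears tray_handle; the job needs the larger.

How it is judged (in metres and radians):
At the end, for the whole second after the job is handed in: The tray lies on the middle pair of rails: plate centre at most 15 mm short of and 12 mm beyond rails_middle along the rails, within 18 mm across, underside 6 mm below to 8 mm above the rails' upper faces, level to 0.1 rad, in line with the rails to 0.26 rad (x of tray_plate in the frame of rails_middle between -0.015 and 0.012 m and y of tray_plate in the frame of rails_middle between -0.018 and 0.018 m and z of tray_plate in the frame of rails_middle between -0.006 and 0.008 m and angle between the z axis of tray_plate and the z axis of rails_middle, either way round below 0.1 rad and angle between the x axis of tray_plate and the x axis of rails_middle, either way round below 0.26 rad); the robot touches nothing.
It also fails if it takes over 45 s, if anything falls off the work surface, if the arm or the gripper's body presses on something with over 40 N, if the wrist force passes 120 N, or if a joint passes its speed limit or range.

### The arm

A 6-joint arm with a two-finger parallel gripper is mounted at the origin on a cart in front of the work surface, level with it; the furniture and walls round the work are solid. World frame = base frame: x ahead of the robot, y to its left, z up, the work surface at z = 0. Lengths are in m, angles in degrees, forces in N, time in s.
With the tool pointing down it reaches from about 0.3 to 0.75 m from the base axis. Payload 8.5 kg.
Tool frame: the origin (TCP) lies midway between the tips of the shut fingers; the grasp point (between the pads) lies env.tcp_to_grasp behind it (env.tcp_to_grasp is the distance from the TCP to the grasp point, in m); z points along the fingers, y is the line along which they close (so a half turn about z gives the same grasp; the last joint's range is limited). The gripper opens to 85 mm and grips with 20 to 120 N. Pads are 22 mm wide; open, the fingers measure 114 mm over their backs; the gripper's body (76 mm by 85 mm) begins 54 mm behind the grasp point. The pads swing forward as they close: fully open they stand 13 mm farther back than shut.
Start: joints at [-78.398, 21.807, 74.336, -0, 83.858, -12.336], TCP at [0.223, -0.503, 0.231] pointing down, gripper open.
Joint ranges: [-178.18, 178.18], [-50.72, 133.34], [12.68, 142.11], [-81.47, 261.47], [9.98, 163.14], [-165.26, 165.26]. Speed limits (degrees/s): [136.94, 136.94, 180, 180, 180, 180].

### API

Orientations are given as a 3x3 rotation matrix whose columns are the frame's x, y, z axes.
In Python, from rig import observe, optics, job, env gives the robot as it stands. The module is installed in compiled form; this text tells all that it offers.
- The arm moves only by the shell command python3 -m jog 'ROWS' [FORCE]. ROWS is JSON, a list of rows, each a list of 7 numbers: the turn, a rotation vector about the tool's x, y, z in rad, then the shift along the tool's x, y, z in m, then the opening in per cent of the stroke, from 0 (shut) to 100 (fully open). A call has 1 to 10 rows; each row shifts and turns the commanded pose from where the row before left it, along the tool's axes as they then stand; what a row does not reach is not made up. A row lasts 1/8 s, in which the tool goes at most 62.5 mm and 10.7 degrees, less where a joint would pass 70% of its speed; a pose out of reach is approached as far as the arm can. A call is refused whole if a number of a shift passes 0.0625 or a number of a turn 0.188, either way. A call with a gripper value outside its range is refused whole. The fingers move at their own pace and stop on an object; FORCE is the grip in N (left out, the last holds). Time passes only in rows, so rows that do not move let the fingers close. It gives the time, the measured TCP pose, the force, the opening and the grip force at its end, in the units of the state.
- observe(): the state, without advancing time (a new reading comes with each control period).
- optics.get_image(name): name is "side" or "top" or "wrist"; returns a dict with "pixels" (400x640x3 uint8, red, green, blue), "mtx" (3x3 intrinsics, pixels), "rvec" (rotation vector, rad) and "tvec" (3), from world to camera coordinates, as OpenCV has them. Camera axes: x right, y down, z forward; pixel columns grow to the right and rows downward; lengths in m; the calibration is good to about 2 mm. A picture is of the moment at which its call begins. There is no depth.
- job.close_job(): hands the job in; it is judged then, once.
The state is a dict: "time_s": time; "q": joint angles; "qvel": joint speeds; "joint_efforts": joint torques, N m; "position": TCP position; "tool_rot": TCP orientation; "ft_force": force on the tool from outside, world axes, zero at the start; "wrist_torque": the same for the moment, N m; "grip_width": finger opening in m; "gripper_force": force on a finger pad.
Only numpy, scipy, OpenCV 4.12 (cv2) and the standard library are available. Lean on these libraries where they do the work, as an engineer would, in place of code of your own. Each camera call takes 0.05 s, during which the arm holds its last target. There are 200 camera calls.

## Working session

There is one attempt and no reset: what is moved stays moved. The work goes in short steps, Python scripts to look and compute and a shell command to move; the robot and the scene stay as the last step left them, time stands still between calls to the robot, and variables do not carry over. Pictures are saved under pics/ and viewed, at most 10 in all, crops included, and the job is handed in when it is done.

```bash
mkdir -p pics
cat > h.py <<'E'
import numpy as np, cv2
from rig import observe, optics, job, env
def save(n,f):
    d=optics.get_image(n); cv2.imwrite('pics/'+f+'.png',d['pixels'][:,:,::-1])
    np.savez('pics/'+f+'.npz',**d); return d
def load(f): return dict(np.load('pics/'+f+'.npz'))
def ray(d,uv):
    R,_=cv2.Rodrigues(d['rvec']); t=np.ravel(d['tvec']); c=-R.T@t
    v=R.T@np.linalg.inv(d['mtx'])@np.array([uv[0],uv[1],1.]); return c,v/np.linalg.norm(v)
def onz(d,uv,z):
    c,v=ray(d,uv); return c+v*(z-c[2])/v[2]
def proj(d,p):
    return cv2.projectPoints(np.array(p,float).reshape(-1,3),d['rvec'],d['tvec'],d['mtx'],None)[0].reshape(-1,2)
def tri(l):
    A=np.zeros((3,3));b=np.zeros(3)
    for d,uv in l:
        c,v=ray(d,uv);P=np.eye(3)-np.outer(v,v);A+=P;b+=P@c
    return np.linalg.solve(A,b)
E
python3 - <<'E'
from h import *
for n in('top','side'):
    d=save(n,n+'0'); print(n,ray(d,(320,200)))
s=observe();print(s['time_s'],s['position'],s['tool_rot'],env.tcp_to_grasp)
E
```

```text
top (array([ 0.42271565, -0.02769405,  1.07429556]), array([ 0.06866991, -0.01835971, -0.99747048]))
side (array([0.07529396, 0.63548021, 0.66801307]), array([ 0.43073685, -0.67082116, -0.60370915]))
0.1 [ 0.22310535 -0.50243054  0.23077198] [[ 9.13998442e-01  4.05717608e-01 -2.64364535e-04]
 [ 4.05717600e-01 -9.13997590e-01  1.27848453e-03]
 [ 2.77075137e-04 -1.27579021e-03 -9.99999148e-01]] 0.0187
```

View pics/top0.png

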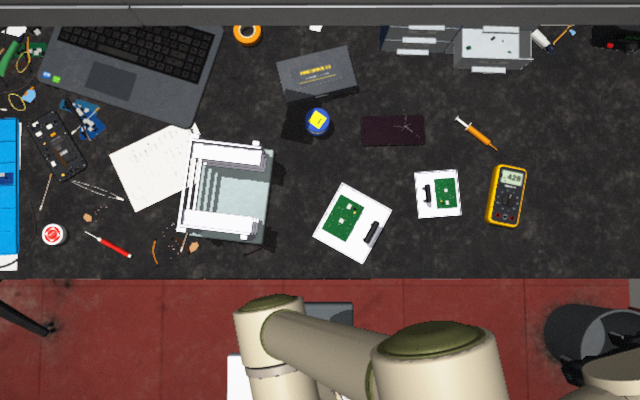

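View pics/side0.png

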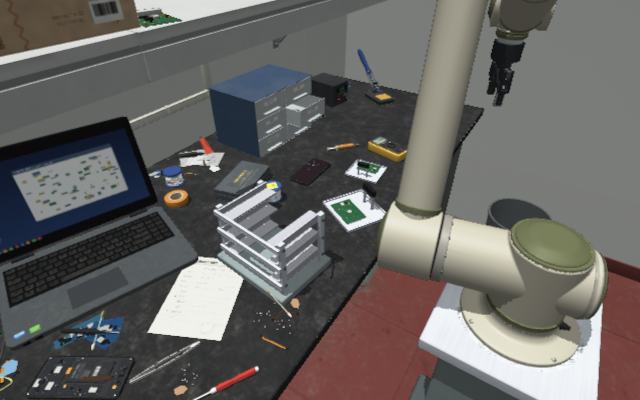

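The top view shows the large tray at about (352,222) with its handle at (371,234). The smaller look-alike is at (438,194). The rack is at about (225,192), with its opening probably facing right (-y). I'll enlarge both views.

Run:
```python
from h import *
a=cv2.imread('pics/top0.png')[125:275,165:405]; b=cv2.imread('pics/side0.png')[165:305,205:395]
a=cv2.resize(a,None,fx=3.3,fy=3.3,interpolation=cv2.INTER_CUBIC); b=cv2.resize(b,None,fx=4.2,fy=4.2,interpolation=cv2.INTER_CUBIC)
cv2.imwrite('pics/ca.png',a);cv2.imwrite('pics/cb.png',b)
d=load('top0');im=d['pixels'].astype(int)
m=((im.min(2)>170)).astype(np.uint8); m[:, :300]=0; m[:,400:]=0; m[:170]=0; m[270:]=0
c=max(cv2.findContours(m,0,2)[0],key=cv2.contourArea); r=cv2.minAreaRect(c); bx=cv2.boxPoints(r)
print(r); P=np.array([onz(d,u,.009) for u in bx]); print(P.round(4), P.mean(0), np.linalg.norm(np.diff(P,axis=0),axis=1))
m=(im.max(2)<45).astype(np.uint8); k=np.zeros_like(m); cv2.fillPoly(k,[cv2.convexHull(c)],1); m&=k
c=max(cv2.findContours(m,0,2)[0],key=cv2.contourArea); r=cv2.minAreaRect(c); print(r)
P=np.array([onz(d,u,.068) for u in cv2.boxPoints(r)]); print(P.round(4),P.mean(0), np.linalg.norm(np.diff(P,axis=0),axis=1))
```

```text
((351.8962097167969, 222.8867645263672), (58.180015563964844, 62.259422302246094), 29.05460548400879)
[[ 0.4149 -0.0277  0.009 ]
 [ 0.538  -0.0964  0.009 ]
 [ 0.4738 -0.2109  0.009 ]
 [ 0.3519 -0.1415  0.009 ]] [ 0.44464579 -0.11911333  0.009     ] [0.14094705 0.1312849  0.14026528]
((365.0000305175781, 238.50003051757812), (0.7071067094802856, 3.535533905029297), 45.0)
[[ 0.4079 -0.1384  0.068 ]
 [ 0.4132 -0.1438  0.068 ]
 [ 0.4121 -0.1448  0.068 ]
 [ 0.4068 -0.1395  0.068 ]] [ 0.40998137 -0.14163011  0.068     ] [0.00752743 0.00149227 0.0075268 ]
```

View pics/ca.png

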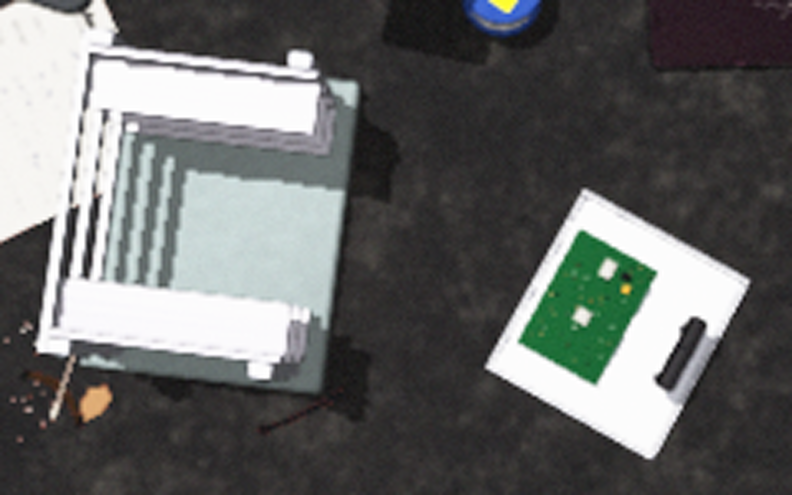

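View pics/cb.png

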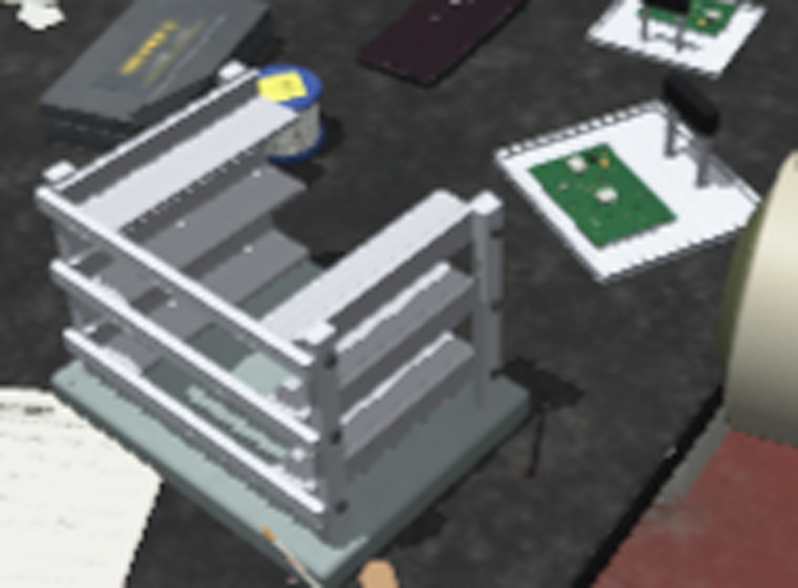

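The opening does face the tray, and the tray measures 141 x 131 mm, so it is the larger one. Next I'll triangulate the post caps and the handle from these crops.

Run:
```python
from h import *
t=load('top0');s=load('side0')
T=lambda u:(u[0]/3.3+165-.35,u[1]/3.3+125-.35); S=lambda u:(u[0]/4.2+205-.38,u[1]/4.2+165-.38)
prs=dict(Bp=((98,37),(62,172)),Bm=((55,347),(317,330)),Fp=((300,60),(237,70)),Fm=((260,371),(487,203)),han=((681,354),(692,107)))
q={}
for k,(a,b) in prs.items():
    q[k]=p=tri([(t,T(a)),(s,S(b))]); print(k,p.round(4),(proj(t,p)-T(a)).round(1),(proj(s,p)-S(b)).round(1))
c=sum(q[k] for k in('Bp','Bm','Fp','Fm'))/4; print('c',c, 'lens',np.linalg.norm(q['Bp']-q['Bm']),np.linalg.norm(q['Fp']-q['Fm']),np.linalg.norm(q['Bp']-q['Fp']),np.linalg.norm(q['Bm']-q['Fm']))
x=(q['Bp']+q['Bm']-q['Fp']-q['Fm']);y=(q['Bm']+q['Fm']-q['Bp']-q['Fp']); print('yaw x',np.degrees(np.arctan2(x[1],x[0])),'yaw from y',np.degrees(np.arctan2(-y[0],y[1])))
# base corners in top crop: right-top(358,82), right-bottom(322,393)
for z in (0,.02,.03,.04,.05): 
    a,b=onz(t,T((358,82)),z),onz(t,T((322,393)),z); print(z,a.round(4),b.round(4),np.linalg.norm(a-b))
for a,b in (((358,82),None),((322,393),(528,395))):
    if b: print('base Fm corner',tri([(t,T(a)),(s,S(b))]))
# tray
d=t;P=np.array([[ 0.4149,-0.0277],[0.538,-0.0964],[0.4738,-0.2109],[0.3519,-0.1415]])
x=(P[0]+P[1]-P[2]-P[3]); print('tray yaw',np.degrees(np.arctan2(x[1],x[0])))
```

```text
Bp [0.6121 0.2025 0.1558] [[0.3 0.4]] [[-0.5 -0.1]]
Bm [0.4283 0.2246 0.1579] [[-0.1 -0.2]] [[0.2 0. ]]
Fp [0.5979 0.0815 0.1555] [[0.4 0.5]] [[-0.5 -0.1]]
Fm [0.4143 0.1042 0.1565] [[-0.1 -0.2]] [[0.2 0. ]]
han [ 0.4237 -0.1561  0.0561] [[0.  0.1]] [[-0.1 -0. ]]
c [0.51315976 0.15318728 0.15643031] lens 0.18515295305937973 0.18502845950829114 0.12183882403219565 0.12126340573575814
yaw x 83.3241190229458 yaw from y 83.02751306490006
0 [0.6133 0.0602 0.    ] [0.3974 0.0837 0.    ] 0.2171723295439812
0.02 [0.6097 0.0585 0.02  ] [0.3978 0.0816 0.02  ] 0.2131292647170632
0.03 [0.6079 0.0577 0.03  ] [0.3981 0.0806 0.03  ] 0.21110773230360427
0.04 [0.6062 0.0569 0.04  ] [0.3983 0.0795 0.04  ] 0.20908619989014535
0.05 [0.6044 0.0561 0.05  ] [0.3985 0.0785 0.05  ] 0.20706466747668628
base Fm corner [0.39865302 0.08309366 0.0112223 ]
tray yaw 60.87512571933726
```

```bash
cat >> h.py <<'E'
def go(p,yawy):
    """remaining shift in tool axes, and turn about tool axes, to TCP p with tool down and y-axis yaw (deg)"""
    from scipy.spatial.transform import Rotation as Ro
    s=observe();R=np.array(s['tool_rot']);a=np.radians(yawy);y=np.array([np.cos(a),np.sin(a),0]);z=np.array([0,0,-1.]);G=np.c_[np.cross(y,z),y,z]
    print('shift',(R.T@(np.array(p)-s['position'])).round(4),'turn',Ro.from_matrix(R.T@G).as_rotvec().round(4),'shift after turn',(G.T@(np.array(p)-s['position'])).round(4),'F',np.round(s['ft_force'],1),'t',s['time_s'],'w',s['grip_width'])
E
python3 -m jog '[[0,0,0.154,0,0,0,100],[0,0,0.154,0,0,0,100],[0,0,0.154,0,0,0,100],[0,0,0.154,0,0,0,100],[0,0,0.154,0,0,0,100],[0,0,0.154,0,0,0,100],[0,0,0,0,0,0,100]]'
python3 -c "
from h import *
go((.424,-.156,.20),-119.1)"
```

```text
time_s: 0.98
position: [0.2231, -0.5025, 0.231]
tool_rot: [[0.875, -0.484, -0.0], [-0.484, -0.875, 0.001], [-0.0, -0.001, -1.0]]
ft_force: [-0.2, 0.2, 0.3]
grip_width: 0.0856
gripper_force: 0.0
shift [ 0.0082 -0.4004  0.0312] turn [-0.0006  0.0005  0.0031] shift after turn [ 0.007  -0.4005  0.031 ] F [-0.2  0.2  0.3] t 0.975 w 0.08558802096484955
```

```bash
python3 -m jog '[[0,0,0.003,0.001,-0.045,0.003,100],[0,0,0,0.001,-0.045,0.004,100],[0,0,0,0.001,-0.045,0.004,100],[0,0,0,0.001,-0.045,0.004,100],[0,0,0,0.001,-0.045,0.004,100],[0,0,0,0.001,-0.045,0.004,100],[0,0,0,0.001,-0.045,0.004,100],[0,0,0,0,-0.045,0.004,100],[0,0,0,0,-0.04,0,100],[0,0,0,0,0,0,100]]'
python3 - <<'E'
from h import *
go((.424,-.156,.0393),-119.1)
d=save('wrist','w1'); print(proj(d,[[.424,-.156,.068],[.4446,-.1191,.009]]))
E
```

```text
time_s: 2.22
position: [0.4247, -0.1549, 0.2002]
tool_rot: [[0.876, -0.481, -0.0], [-0.481, -0.876, 0.0], [-0.0, -0.0, -1.0]]
ft_force: [0.4, 0.1, 0.4]
grip_width: 0.0853
gripper_force: 0.0
shift [-0.      0.0014  0.1609] turn [-0.0003  0.0003  0.0056] shift after turn [-1.000e-04  1.300e-03  1.609e-01] F [0.4 0.1 0.4] t 2.225 w 0.08526451057005563
[[322.72861021 183.74374   ]
 [283.3540591  168.93425952]]
```

View pics/w1.png

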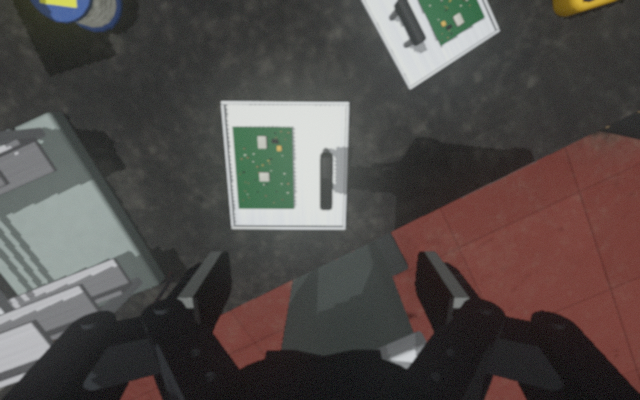

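The wrist view shows the handle at (326,180), against a predicted (323,184). That is about 2 mm off, so I'll descend and grip.

```bash
python3 -m jog '[[0,0,0.004,0,0.001,0.03,100],[0,0,0,0,0,0.03,100],[0,0,0,0,0,0.03,100],[0,0,0,0,0,0.025,100],[0,0,0,0,0,0.02,100],[0,0,0,0,0,0.015,100],[0,0,0,0,0,0.01,100],[0,0,0,0,0,0,100]]' >/dev/null
python3 -m jog '[[0,0,0,0,0,0,0],[0,0,0,0,0,0,0],[0,0,0,0,0,0,0],[0,0,0,0,0,0,0],[0,0,0,0,0,0,0],[0,0,0,0,0,0,0],[0,0,0,0,0,0,0],[0,0,0,0,0,0,0]]' 70
```

```text
time_s: 4.28
position: [0.4238, -0.1575, 0.0405]
tool_rot: [[0.871, -0.491, 0.0], [-0.491, -0.871, 0.0], [0.0, -0.0, -1.0]]
ft_force: [1.0, 3.2, 5.8]
grip_width: 0.0112
gripper_force: 69.5
```

```bash
python3 -m jog '[[0,0,0,0,0,-0.005,0],[0,0,0,0,0,-0.015,0],[0,0,0,0,0,-0.02,0],[0,0,0,0,0,-0.02,0],[0,0,0,0,0,-0.02,0],[0,0,0,0,0,-0.015,0],[0,0,0,0,0,-0.005,0],[0,0,0,0,0,0,0]]' >/dev/null
python3 -m jog '[[0,0,-0.05,0,0,0,0],[0,0,-0.08,0,0,0,0],[0,0,-0.08,0,0,0,0],[0,0,-0.08,0,0,0,0],[0,0,-0.07,0,0,0,0],[0,0,-0.03,0,0,0,0],[0,0,0,0,0,0,0]]'
python3 - <<'E'
from h import *
go((.489,-.047,.1405),-96.8)
E
```

```text
time_s: 6.15
position: [0.4235, -0.1576, 0.1399]
tool_rot: [[0.992, -0.124, -0.001], [-0.124, -0.992, 0.0], [-0.001, -0.0, -1.0]]
ft_force: [0.2, 0.0, -3.5]
grip_width: 0.0108
gripper_force: 68.3
shift [ 0.0513 -0.1178 -0.0006] turn [-0.0004  0.0008 -0.0053] shift after turn [ 0.052  -0.1175 -0.0006] F [ 0.2  0.  -3.5] t 6.15 w 0.010805471075939996
```

```bash
python3 -m jog '[[0,0,-0.005,0.012,-0.008,0,0],[0,0,0,0.02,-0.02,0,0],[0,0,0,0.015,-0.025,0,0],[0,0,0,0.004,-0.025,0,0],[0,0,0,0,-0.02,0,0],[0,0,0,0,-0.014,0,0],[0,0,0,0,-0.006,0,0],[0,0,0,0,0,0,0],[0,0,0,0,0,0,0]]'
python3 - <<'E'
from h import *
go((.489,-.047,.1405),-96.8)
t=save('top','t2');s=save('side','s2')
# predicted rails overlay
a=np.radians(83.2);X=np.array([np.cos(a),np.sin(a),0]);Y=np.array([-X[1],X[0],0]);C=np.array([.514,.153,.0885])
o=[]
for d,(r0,r1,c0,c1),f in((t,(125,245,165,360),4),(s,(165,305,205,375),4.2)):
    im=cv2.resize(d['pixels'][r0:r1,c0:c1,::-1],None,fx=f,fy=f,interpolation=cv2.INTER_CUBIC)
    for dz in(-.05,0,.05):
        for sy in(-1,1):
            u=(proj(d,[C+X*x+Y*sy*.052+[0,0,dz] for x in(-.071,.069)])-[c0,r0])*f
            cv2.line(im,*[tuple(int(v) for v in q) for q in u],(0,0,255) if dz==0 else (255,0,255),1)
    o.append(im); cv2.imwrite('pics/o%d.png'%len(o),im)
E
```

```text
time_s: 7.28
position: [0.4883, -0.047, 0.1404]
tool_rot: [[0.993, -0.119, 0.0], [-0.119, -0.993, -0.0], [0.0, 0.0, -1.0]]
ft_force: [0.4, -0.7, -3.7]
grip_width: 0.0107
gripper_force: 68.4
shift [ 0.0007 -0.0001 -0.0001] turn [ 0.0002 -0.0001 -0.0002] shift after turn [ 0.0007 -0.0001 -0.0001] F [ 0.4 -0.7 -3.7] t 7.275 w 0.010742556383178547
```

View pics/o1.png

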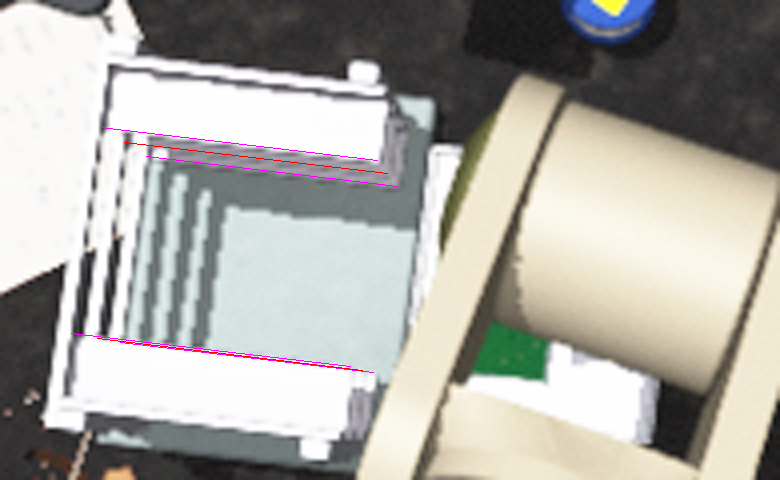

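View pics/o2.png

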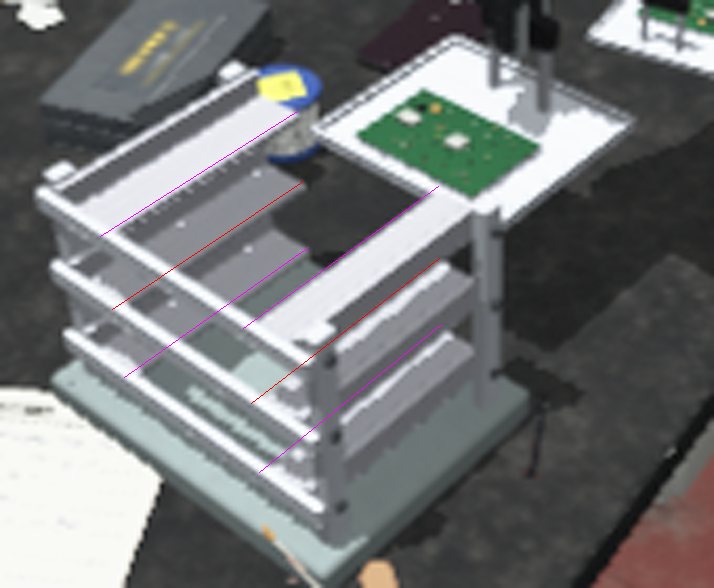

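The overlay matches the rail edges in both views. I'll check that the hanging tray is level by projecting its expected rim corners (side crop: left (313,128), near (503,225), right (635,120), far (455,38)).

Run:
```python
from h import *
s=load('s2');a=np.radians(83.2);X=np.array([np.cos(a),np.sin(a),0]);Y=np.array([-X[1],X[0],0])
p=np.array([.4883,-.047,.1])+.042*X
c=[(1,-1),(1,1),(-1,1),(-1,-1)]
P=[p+X*.065*i+Y*.07*j+[0,0,.009] for i,j in c]
u=(proj(s,P)-[205,165])*4.2;print(np.c_[c,u.round(0)])
```

```text
[[  1.  -1. 310. 124.]
 [  1.   1. 496. 223.]
 [ -1.   1. 636. 115.]
 [ -1.  -1. 455.  31.]]
```

The tray hangs level, within about 1 px. Now I'll insert it.

```bash
python3 -m jog '[[0,0,0,0.001,-0.008,0,0],[0,0,0,0,-0.015,0,0],[0,0,0,0,-0.015,0,0],[0,0,0,0,-0.015,0,0],[0,0,0,0,-0.015,0,0],[0,0,0,0,-0.007,0,0],[0,0,0,0,0,0,0]]'
python3 -m jog '[[0,0,0,0,-0.008,0,0],[0,0,0,0,-0.015,0,0],[0,0,0,0,-0.015,0,0],[0,0,0,0,-0.015,0,0],[0,0,0,0,-0.012,0,0],[0,0,0,0,-0.005,0,0],[0,0,0,0,0,0,0]]'
python3 - <<'E'
from h import *
d=save('side','s3');cv2.imwrite('pics/o3.png',cv2.resize(d['pixels'][165:305,205:395,::-1],None,fx=4.2,fy=4.2,interpolation=cv2.INTER_CUBIC))
E
```

```text
time_s: 8.25
position: [0.4981, 0.0283, 0.1403]
tool_rot: [[0.993, -0.117, -0.0], [-0.117, -0.993, -0.0], [-0.0, 0.0, -1.0]]
ft_force: [-1.2, 0.5, -2.7]
grip_width: 0.0109
gripper_force: 68.4
time_s: 9.12
position: [0.5063, 0.0976, 0.1403]
tool_rot: [[0.993, -0.117, -0.0], [-0.117, -0.993, -0.0], [-0.0, 0.0, -1.0]]
ft_force: [-0.4, 0.2, -2.6]
grip_width: 0.0108
gripper_force: 68.4
```

View pics/o3.png

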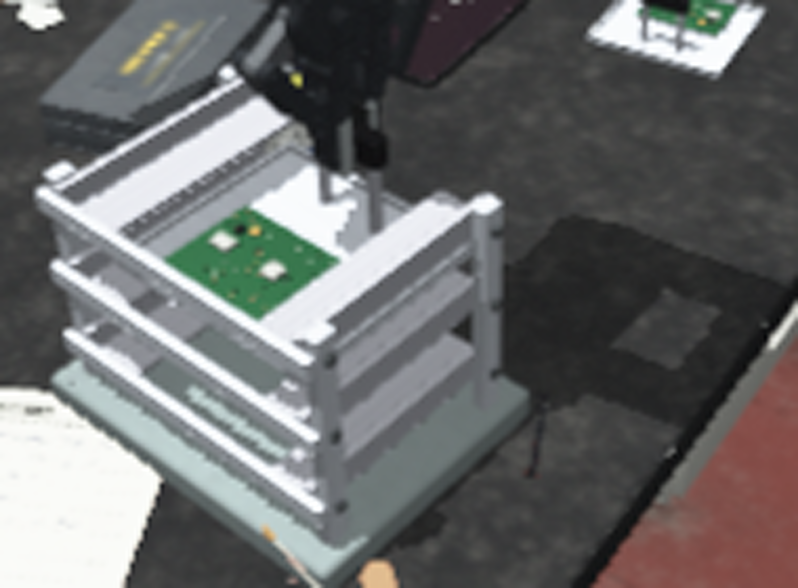

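The tray sits between the top and middle rails with no contact. I'll lower it until it touches.

```bash
python3 -m jog '[[0,0,0,0,0,0.002,0],[0,0,0,0,0,0.003,0],[0,0,0,0,0,0.002,0],[0,0,0,0,0,0.001,0],[0,0,0,0,0,0,0]]'|grep -E "posi|ft_f"
python3 -m jog '[[0,0,0,0,0,0.001,0],[0,0,0,0,0,0,0]]'|grep -E "posi|ft_f"
python3 -m jog '[[0,0,0,0,0,0.001,0],[0,0,0,0,0,0,0]]'|grep -E "posi|ft_f"
python3 -m jog '[[0,0,0,0,0,0.001,0],[0,0,0,0,0,0,0]]'|grep -E "posi|ft_f"
```

```text
position: [0.5063, 0.0973, 0.1322]
ft_force: [0.3, 0.3, -3.0]
position: [0.5063, 0.0973, 0.1313]
ft_force: [-0.0, -0.2, -2.2]
position: [0.5063, 0.0973, 0.1302]
ft_force: [0.5, 0.1, -2.6]
position: [0.5063, 0.0973, 0.1293]
ft_force: [-0.2, 0.1, -3.0]
```

```bash
python3 -m jog '[[0,0,0,0,0,0.001,0],[0,0,0,0,0,0,0]]'|grep -E "posi|ft_f"
python3 -m jog '[[0,0,0,0,0,0.001,0],[0,0,0,0,0,0,0]]'|grep -E "posi|ft_f"
```

```text
position: [0.5064, 0.0974, 0.1288]
ft_force: [-2.2, -0.0, 4.4]
position: [0.5064, 0.0974, 0.1288]
ft_force: [-6.0, 0.9, 14.0]
```

```bash
python3 -m jog '[[0,0,0,0,0,0.001,0],[0,0,0,0,0,0,0]]'|grep -E "posi|ft_f"
```

```text
position: [0.5065, 0.0974, 0.1288]
ft_force: [-8.2, 0.3, 22.7]
```

Contact comes at underside height 0.088, as predicted. I'll ease off 2 mm and push to the stop in small steps.

```bash
python3 -m jog '[[0,0,0,0,0,-0.002,0],[0,0,0,0,-0.003,0,0],[0,0,0,0,-0.004,0,0],[0,0,0,0,-0.003,0,0],[0,0,0,0,0,0,0]]'|grep -E "posi|ft_f"
python3 -m jog '[[0,0,0,0,-0.002,0,0],[0,0,0,0,0,0,0]]'|grep -E "posi|ft_f"
python3 -m jog '[[0,0,0,0,-0.002,0,0],[0,0,0,0,0,0,0]]'|grep -E "posi|ft_f"
```

```text
position: [0.5083, 0.1067, 0.1289]
ft_force: [-0.4, -3.5, 5.2]
position: [0.5085, 0.1086, 0.1289]
ft_force: [-1.1, -4.8, 5.6]
position: [0.5088, 0.1105, 0.1289]
ft_force: [-0.2, -4.6, 5.6]
```

```bash
python3 -m jog '[[0,0,0,0,-0.002,0,0],[0,0,0,0,0,0,0]]'|grep -E "posi|ft_f"
python3 -m jog '[[0,0,0,0,-0.001,0,0],[0,0,0,0,0,0,0]]'|grep -E "posi|ft_f"
python3 -m jog '[[0,0,0,0,-0.001,0,0],[0,0,0,0,0,0,0]]'|grep -E "posi|ft_f"
```

```text
position: [0.509, 0.1125, 0.1289]
ft_force: [-0.1, -5.1, 5.6]
position: [0.509, 0.1129, 0.1288]
ft_force: [-1.2, -9.1, 6.7]
position: [0.5088, 0.113, 0.1289]
ft_force: [-3.2, -13.6, 8.0]
```

The stop is reached at y=0.113, against an expected 0.114. I'll relax, release and withdraw straight up.

```bash
python3 -m jog '[[0,0,0,0,0.002,0,0],[0,0,0,0,0,0,0],[0,0,0,0,0,0,40],[0,0,0,0,0,0,50],[0,0,0,0,0,0,50],[0,0,0,0,0,0,50],[0,0,0,0,0,0,50]]'
python3 -m jog '[[0,0,0,0,0,-0.005,50],[0,0,0,0,0,-0.015,50],[0,0,0,0,0,-0.03,50],[0,0,0,0,0,-0.03,50],[0,0,0,0,0,-0.03,50],[0,0,0,0,0,-0.02,50],[0,0,0,0,0.03,0,50],[0,0,0,0,0.04,0,50],[0,0,0,0,0.03,0,50],[0,0,0,0,0,0,50]]'
python3 - <<'E'
from h import *
d=save('side','s4');t=save('top','t4')
a=cv2.resize(d['pixels'][165:305,205:375,::-1],None,fx=3,fy=3,interpolation=cv2.INTER_CUBIC)
b=cv2.resize(t['pixels'][125:265,165:295,::-1],None,fx=3,fy=3,interpolation=cv2.INTER_CUBIC)
cv2.imwrite('pics/o4.png',np.hstack([b[:,:380],a[:,:410]]))
E
```

```text
time_s: 14.05
position: [0.5082, 0.1133, 0.1283]
tool_rot: [[0.993, -0.118, -0.0], [-0.118, -0.993, 0.0], [-0.0, -0.0, -1.0]]
ft_force: [0.0, -0.1, -0.3]
grip_width: 0.0428
gripper_force: 0.0
time_s: 15.3
position: [0.4963, 0.0125, 0.2587]
tool_rot: [[0.993, -0.121, 0.0], [-0.121, -0.993, -0.0], [0.0, 0.0, -1.0]]
ft_force: [1.0, -0.0, 0.5]
grip_width: 0.0427
gripper_force: 0.0
```

View pics/o4.png

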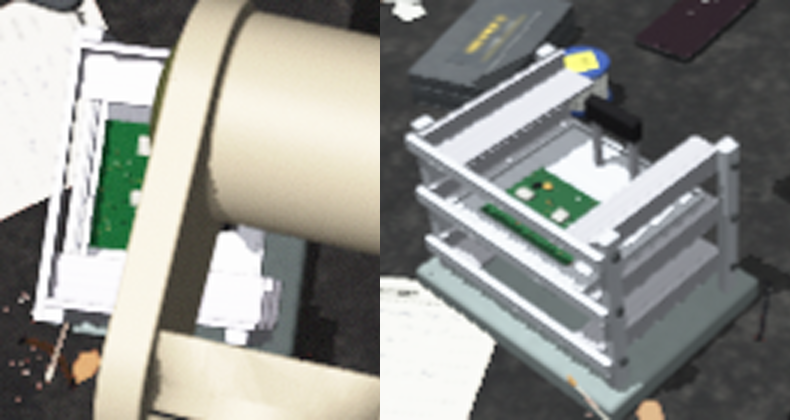

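The picture shows the tray flat on the middle pair, against the back bar, with the handle at crop pixel (612,118) and the gripper clear.

Run:
```python
from h import *
s=load('s4'); print(onz(s,((612-380)/3+205,118/3+165),.1463))
print(job.close_job())
```

```text
[0.50841175 0.11479699 0.1463    ]
the job is handed in; nothing more can be done
None
```

The tray is on the rack's middle pair of rails, flat and pushed in to the back stop. The gripper has let go and is clear, and I handed the job in at about 15 s; the hand-in gave no pass/fail result.

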